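Change the tool in the locking clamp

TASK

The burnisher held in the locking clamp is done: press the red thumb pad down so that the ratchet lets go and the jaws spring open, then lay the burnisher flat on the blue felt mat. Take the scraper from the pale mat and lay it on the clamp's two rests with its wooden handle between the jaws and its blade pointing straight away from the clamp's handles. Then squeeze the clamp's handles together until the ratchet locks, so that the scraper stays gripped when you let go; leave the puffer, the jar and the mortar alone.

Things in the scene. Friction and masses are not known exactly. Their poses are not given: they have to be found in the camera images.
- clamp: Locking clamp like a large haemostat, lying level on a fixed base. Origin: on the table under the pivot screw. x runs from the scissor handles (negative x) to the jaws (positive x), y is the closing direction, z up. Base plate x -32 to 182, y +-37, 10 mm high. Handles and jaws lie in a level plane 56 mm above the table. It starts locked on the burnisher
- grip_mid (a point): Midway between the two handle loops (clamp x -130, y 0, height 56 mm). Loops: slippery 6 mm bar, each 14 mm wide, clamp x -159 to -101, only the table below. Both handles turn equally about the pivot (coupled). Width over both here: 66 mm open, 39 on the first tooth, 30 on the second. Squeezing takes 10 to 20 N. Ratchet bar above them at x -101 to -89, top at 71 mm. Axes as the clamp's
- thumb_pad (a point): Top centre of the red thumb pad (26 mm along the handle, 14 wide) on the +y handle, 76 mm above the table at clamp x -138; 17 mm above the loops. This handle flexes down on a spring: 3.5 N starts it, 8 N presses it 7 mm, stop at 12 mm. Pressed 5 mm or more, the ratchet is free and the handles spring open; let go, it rises again. It dips by itself as a tooth clicks past in closing
- jaw_mid (a point): Point midway between the two jaw pads, at clamp x 75, y 0, height 56 mm; axes as the clamp's. Pads are 24 mm long (clamp x 63 to 87), 10 mm tall, tops at 63 mm; jaws open: about 24 mm between the pads
- handle_b (a joint): Opening angle of each handle in rad: 0 to 0.004 locked on the first ratchet tooth, about -0.03 locked on the second, 0.105 fully open; closing stop -0.05. A spring opens the handles unless the ratchet holds. Either tooth holds the tool well enough
- jaw_b (a joint): Elastic bend of the +y jaw in rad: 0.02 when it presses on nothing, lower as it presses on a tool (about -0.01 with the burnisher on the first tooth, -0.03 with the scraper, -0.1 on the second tooth)
- burnisher_mid (a point): Burnisher, pale beech handle, 162 mm long, 13 high. Point at mid-length, half-way up (6.5 mm above its flat underside). Its y axis points to the handle end: handle y -3 to 81, 10 mm wide; thin blade (4 wide, 9 high) y -3 to -81. About 35 g, balances near y +20. Starts on the rests with its handle in the jaws, blade pointing away from the clamp's handles
- scraper_mid (a point): Scraper, reddish-brown handle, 148 mm long, 15 high. Point at mid-length, half-way up (7.5 mm above its flat underside). Its y axis points to the handle end: handle y -12 to 74, 12 mm wide; thin blade (4 wide, 10 high) y -12 to -74. About 40 g, balances near y +20. Starts lying on the pale mat, roughly along it
- mat_done: Blue felt mat on a dark wooden board, 100 (x) x 230 (y) mm, fixed, felt surface 6 mm above the table. Origin: centre of its underside
- mat_next: Pale grey felt mat, otherwise the same as the blue one; the scraper starts on it
- puffer: Red rubber air puffer lying on the bench, 42 x 88 x 42 mm; bystander
- jar: Grey-white jar with a lid, 54 mm across, 62 mm high; bystander
- mortar: Brown octagonal stone mortar, 60 mm across, 30 mm high; bystander
- rest_far (a point): Top centre of the outer of two level rests that carry the tool, both with tops 50 mm above the table and 60 mm wide in y: this one at clamp x 159 to 171, the other under the jaws at clamp x 60 to 90. Between them (x 90 to 159) is only the 10 mm base plate, so fingers can reach down beside the tool there. Axes as the clamp's
- scraper_handle (a point): Point in the scraper's handle, 50 mm from its middle towards the handle end (24 mm from that end), half-way up
Things that resemble listed ones, but are neither listed nor needed, are in the scene too. Leave any turquoise look-alike of the part that bears burnisher_mid alone.

How it is judged:
By the outcome, as a careful person would: the job done as asked, in the order asked, and still so for the second after the job is handed in, with the robot touching nothing.
It also fails if it takes over 72 s, if anything falls off the work surface, if the arm or the gripper's body presses on something with over 40 N, if the wrist force passes 120 N, or if a joint passes its speed limit or range.

ROBOT

A 6-joint arm with a two-finger parallel gripper is mounted at the origin on a cart in front of the work surface, level with it; the furniture and walls round the work are solid. World frame = base frame: x ahead of the robot, y to its left, z up, the work surface at z = 0. Lengths are in m, angles in rad, forces in N, time in s.
With the tool pointing down it reaches from about 0.35 to 0.775 m from the base axis. Payload 5.5 kg.
Tool frame: the origin (TCP) lies between the finger pads; the fingertips stand 19 mm ahead of it and the grasp point (between the pads) is the TCP; z points along the fingers, y is the direction in which the jaws open and shut (so a half turn about z gives the same grasp; the last joint's range is limited). The gripper opens to 85 mm and grips with 20 to 120 N. Pads are 22 mm wide; open, the fingers measure 114 mm over their backs; the gripper's body (76 mm by 85 mm) begins 54 mm behind the grasp point. The pads swing forward as they close: fully open they stand 13 mm farther back than shut.
Start: joints at [-1.462, 0.313, 0.046, 1.304, 0, 1.431], TCP at [0.142, -0.557, 0.25] pointing down, gripper open.
Joint ranges: [-2.76, 2.76], [-0.86, 1.69], [-1.03, 1.26], [-2.2, 2.34], [-1.47, 1.5], [-3.14, 3.14]. Speed limits (rad/s): [2.57, 2.57, 3.14, 3.14, 3.14, 3.14].

INTERFACE

Orientations are given as a unit quaternion [w, x, y, z].
In Python, from workcell import get_state, cams, workorder gives the robot as it stands.
- The arm moves only by the tool play_rows, never from a script. Its argument "series" is text: rows parted by semicolons, each of 7 numbers parted by spaces: the opening in per cent of the stroke, from 0 (shut) to 100 (fully open), then the shift along the tool's x, y, z in cm, then the turn, a rotation vector about the tool's x, y, z in degrees. A call has 1 to 12 rows; each row shifts and turns the commanded pose from where the row before left it, along the tool's axes as they then stand; what a row does not reach is not made up. A row lasts 1/8 s, in which the tool goes at most 62.5 mm and 10.7 degrees, less where a joint would pass 70% of its speed; a pose out of reach is approached as far as the arm can. A call with a gripper value outside its range is refused whole. The fingers move at their own pace and stop on an object; "newtons" is the grip in N (left out, the last holds). Time passes only in rows, so rows that do not move let the fingers close. It gives the time, the measured TCP pose, the force and the opening at its end, in the units of the state.
- get_state(): the state, without advancing time (a new reading comes with each control period).
- cams.read_camera(name): name is "scene" or "top" or "wrist"; returns the picture (384x512x3 uint8, red, green, blue); there is no depth.
- cams.get_calibration(name): a dict with "fx", "fy", "cx", "cy" (pixels), "rvec" (rotation vector, rad) and "tvec" (3), from world to camera coordinates, as OpenCV has them. Camera axes: x right, y down, z forward; pixel columns grow to the right and rows downward; lengths in m; the calibration is good to about 2 mm. A picture is of the moment at which its call begins: read the wrist's pose just before it. get_calibration takes no time and is no camera call; for the wrist camera it gives the pose at the moment of the call.
- workorder.hand_in(): hands the job in, once; it reports no verdict.
The state is a dict: "clock": time; "joint_pos": joint angles; "qvel": joint speeds; "tau": joint torques, N m; "tcp_pos": TCP position; "orientation": TCP orientation; "wrist_force": force on the tool from outside, world axes, zero at the start; "ft_torque": the same for the moment, N m; "finger_gap": finger opening in m.
Only numpy, scipy, OpenCV 4.12 (cv2) and the standard library are available. Lean on these libraries where they do the work, as an engineer would, in place of code of your own. Each camera call takes 0.05 s, during which the arm holds its last target.

## Working session

There is one attempt and no reset: what is moved stays moved. The work goes in short steps, Python scripts to look and compute and a tool call to move; the robot and the scene stay as the last step left them, time stands still between calls to the robot, and variables do not carry over. Pictures are saved under pics/ and viewed, and the job is handed in when it is done.

Besides the shell and the picture viewer there is one more tool, called after ">>>" by a JSON object that holds its "name" and its "arguments", one argument or row to a line. play_rows: Moves the arm, as the interface text tells. Its arguments: {"type":"object","properties":{"series":{"type":"string"},"newtons":{"type":"number"}},"required":["series"]}

```bash
mkdir -p pics; ls; cat > h.py <<'E'
import numpy as np, cv2
from workcell import get_state, cams, workorder
from scipy.spatial.transform import Rotation as R
def cal(n):
    c=cams.get_calibration(n)
    K=np.array([[c['fx'],0,c['cx']],[0,c['fy'],c['cy']],[0,0,1.]])
    return K,np.array(c['rvec'],float),np.array(c['tvec'],float)
def snap(n,f,s=1.5):
    im=cams.read_camera(n)
    cv2.imwrite('pics/'+f+'_raw.png',im[:,:,::-1])
    cv2.imwrite('pics/'+f+'.png',cv2.resize(im[:,:,::-1],None,fx=s,fy=s))
    return im
def ray(n,uv,z,C=None):
    K,r,t=C or cal(n); Rm=cv2.Rodrigues(r)[0]
    uv=np.atleast_2d(np.array(uv,float))
    d=np.c_[uv,np.ones(len(uv))]@np.linalg.inv(K).T@Rm
    o=-Rm.T@t
    return o+d*((z-o[2])/d[:,2])[:,None]
def proj(n,P,C=None):
    K,r,t=C or cal(n)
    return cv2.projectPoints(np.atleast_2d(np.array(P,float)),r,t,K,None)[0][:,0]
E
python3 - <<'E'
from h import *
for n in ['scene','top','wrist']:
    K,r,t=cal(n); Rm=cv2.Rodrigues(r)[0]
    print(n,K[0,0],K[1,1],K[0,2],K[1,2],(-Rm.T@t).round(3),Rm[2].round(2),Rm[0].round(2))
    snap(n,n+'0')
print(get_state())
E
```

```text
pics
scene 389.50082317447715 389.50082317447715 256.977958276486 187.17420695276726 [-0.403  0.862  1.225] [ 0.57 -0.42 -0.7 ] [-0.58 -0.81  0.01]
top 445.43620946115885 445.43620946115885 255.95061907722604 191.39261314413963 [0.275 0.205 1.559] [ 0.15  0.01 -0.99] [-0.01 -1.   -0.01]
wrist 331.4702684431843 331.4702684431843 255.50881854844243 200.68178954681815 [ 0.207 -0.539  0.373] [-0.26 -0.06 -0.96] [ 0.25 -0.97 -0.  ]
{'clock': 0.15, 'joint_pos': array([-1.46162850e+00,  3.13850267e-01,  4.52562898e-02,  1.30359385e+00,
       -7.68976242e-06,  1.43119764e+00]), 'qvel': array([-0.00185006, -0.00137028,  0.00364464,  0.00152402,  0.00192432,
       -0.00087478]), 'tau': array([ 2.14299092e-03, -4.81064200e+01,  2.98816359e+01,  1.38443353e-02,
       -1.07349704e-04,  6.74981862e-06]), 'tcp_pos': array([ 0.14152118, -0.55695515,  0.24960765]), 'orientation': array([-6.95729423e-04,  9.92274130e-01,  1.24062753e-01,  6.74131581e-06]), 'wrist_force': array([-0.41644741,  0.6674646 ,  0.00749489]), 'ft_torque': array([0.01258921, 0.02131079, 0.00160937]), 'finger_gap': 0.08526084934194975}
```

View pics/top0.png

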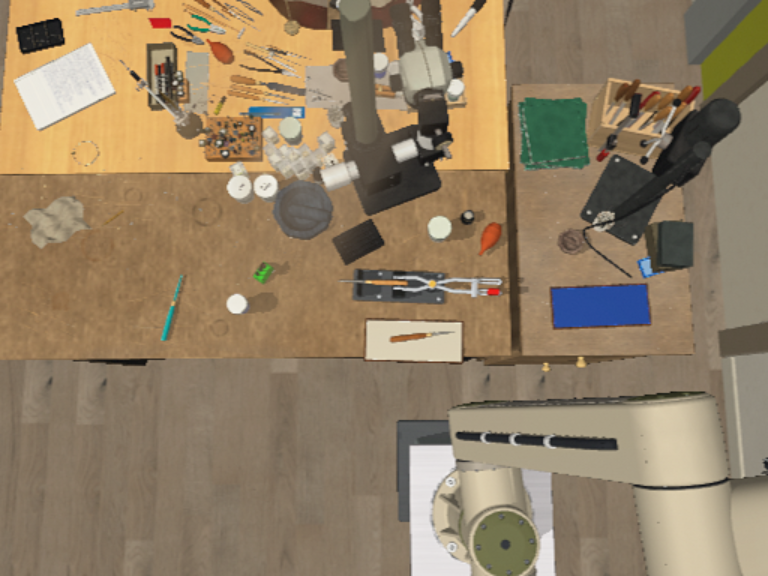

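View pics/scene0.png

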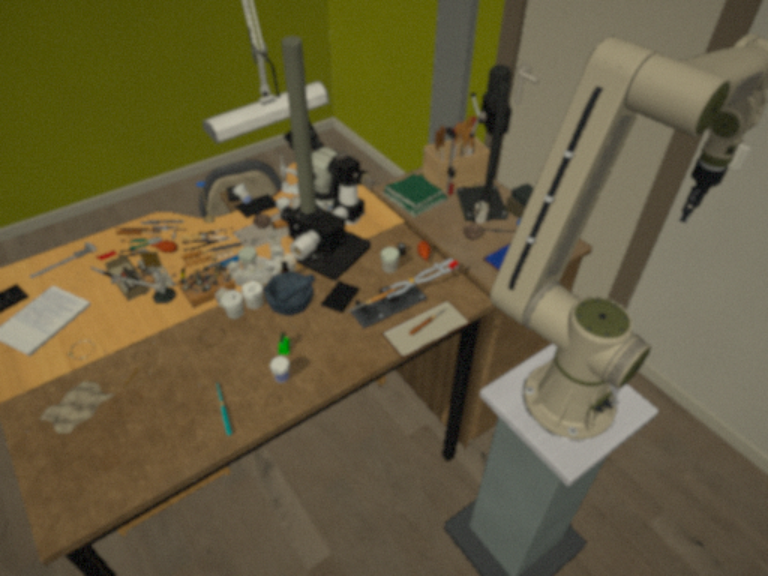

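View pics/wrist0.png

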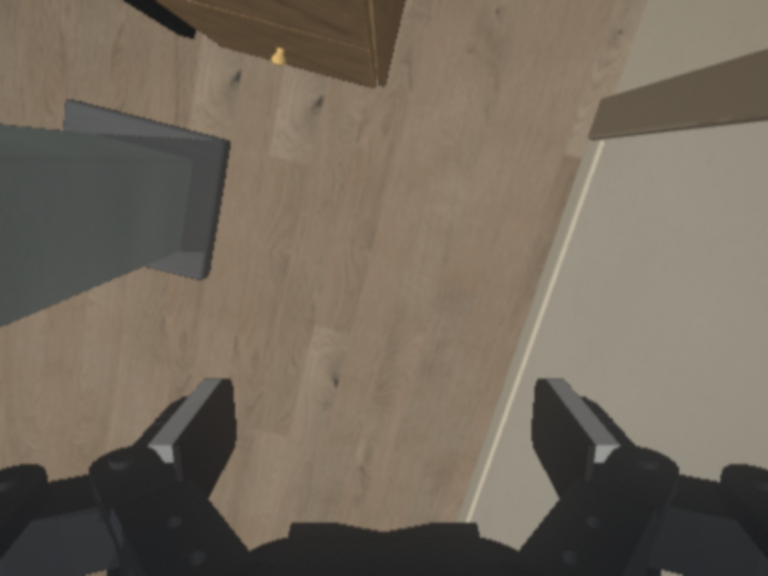

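The top view (768x576) shows the clamp at about (430,285) with its red pad at (493,292) and the burnisher along the jaws. The scraper is on the pale mat at (420,337) and the blue mat is at (600,306). A turquoise look-alike lies at (173,308). Next I'll enlarge the clamp area and measure.

```bash
python3 - <<'E'
from h import *
im=cv2.imread('pics/top0_raw.png')
c=im[165:245,220:345]
cv2.imwrite('pics/topcrop.png',cv2.resize(c,None,fx=6.2,fy=6.2,interpolation=cv2.INTER_CUBIC))
hsv=cv2.cvtColor(im,cv2.COLOR_BGR2HSV)
def blobs(lo,hi,z,roi,name,amin=8):
    m=cv2.inRange(hsv,lo,hi); k=np.zeros_like(m); x0,x1,y0,y1=roi;k[y0:y1,x0:x1]=m[y0:y1,x0:x1]
    for c in cv2.findContours(k,cv2.RETR_EXTERNAL,cv2.CHAIN_APPROX_NONE)[0]:
        if cv2.contourArea(c)<amin: continue
        r=cv2.minAreaRect(c); b=cv2.boxPoints(r)
        P=ray('top',b,z)[:,:2]; print(name,'px',np.round(r[0],1),'ctr',P.mean(0).round(4),'sides',np.linalg.norm(P[1]-P[0]).round(3),np.linalg.norm(P[2]-P[1]).round(3),'dirs',np.degrees(np.arctan2(*(P[1]-P[0])[::-1])).round(1))
blobs((105,120,60),(130,255,255),.006,(350,460,170,240),'blue',100)
blobs((0,170,120),(8,255,255),.076,(300,350,180,205),'red')
blobs((8,20,170),(40,100,255),.006,(235,315,205,245),'pale',100)
blobs((3,120,40),(16,255,210),.014,(250,310,215,235),'scrhandle')
blobs((8,110,150),(25,255,255),.06,(220,290,180,200),'burn')
K=cal('top')
for p,l in [((235,188),'bladetip'),]: print(l,ray('top',p,.058))
E
```

```text
blue px [399.9 203.7] ctr [ 0.4633 -0.2889] sides 0.224 0.091 dirs -87.9
red px [328.5 194. ] ctr [ 0.4893 -0.029 ] sides 0.024 0.014 dirs -90.4
pale px [275.5 227. ] ctr [0.3847 0.148 ] sides 0.22 0.09 dirs -90.4
scrhandle px [271.6 224.6] ctr [0.3925 0.1617] sides 0.081 0.012 dirs -82.2
burn px [287.5 189. ] ctr [0.5098 0.1074] sides 0.01 0.014 dirs -90.4
burn px [257.5 188. ] ctr [0.5139 0.2096] sides 0.092 0.007 dirs -90.4
burn px [227.  189.5] ctr [0.5096 0.3136] sides 0.048 0.066 dirs -90.4
bladetip [[0.51481435 0.2863894  0.058     ]]
```

View pics/topcrop.png

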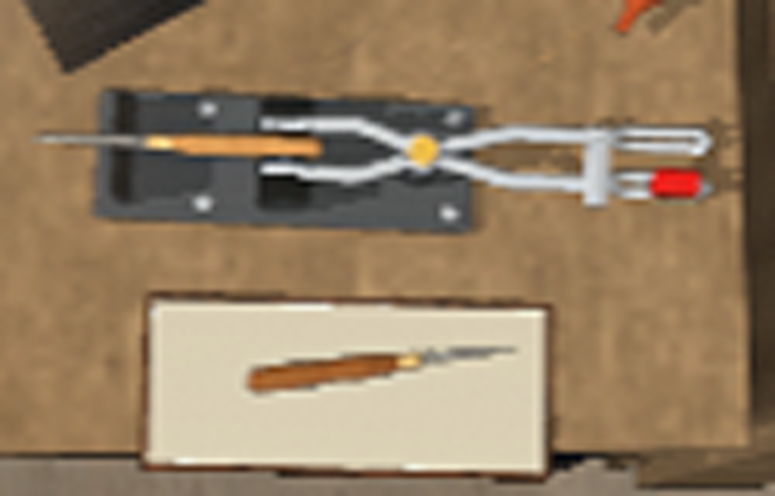

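The burnisher meant is the pale-beech one in the jaws at top px (258,188), because it sits in the clamp. The turquoise tool at (115,205) is the look-alike, so I'll leave it alone. First I'll rotate the tool to yaw of about 88° and fly over the clamp for a closer look.

>>> {"name": "play_rows", "arguments": {
  "series": "100 0 0 0 0 0 -10.5;100 0 0 0 0 0 -10.5;100 0 0 0 0 0 -10.5;100 0 0 0 0 0 -10.5;100 0 0 0 0 0 -10.5;100 0 0 0 0 0 -10.5;100 0 0 0 0 0 -10.5"
}}

```text
clock: 1.02
tcp_pos: [0.1416, -0.5571, 0.2499]
orientation: [-0.0, 0.719, 0.695, 0.0]
wrist_force: [-0.0, -0.1, -0.1]
finger_gap: 0.0851
```

>>> {"name": "play_rows", "arguments": {
  "series": "100 5.2 2.4 0 0 0 0;100 5.2 2.4 0 0 0 0;100 5.2 2.4 0 0 0 0;100 5.2 2.4 0 0 0 0;100 5.2 2.4 0 0 0 0;100 5.2 2.4 0 0 0 0;100 5.2 2.4 0 0 0 0;100 5.2 2.4 0 0 0 0;100 5.2 2.4 0 0 0 0;100 5.2 2.4 0 0 0 0;100 5.2 2.4 0 0 0 0;100 5.2 2.4 0 0 0 0"
}}

```text
clock: 2.52
tcp_pos: [0.4543, 0.0568, 0.2503]
orientation: [0.0, 0.721, 0.693, 0.0]
wrist_force: [0.7, -0.4, 0.8]
finger_gap: 0.0856
```

>>> {"name": "play_rows", "arguments": {
  "series": "0 0 0 0 0 0 0;0 0 0 0 0 0 0"
}}

```text
clock: 2.78
tcp_pos: [0.4533, 0.0551, 0.2499]
orientation: [-0.0, 0.72, 0.694, -0.001]
wrist_force: [-0.6, 0.3, -1.8]
finger_gap: 0.0516
```

```bash
cat >> h.py <<'E'
def st():
    s=get_state(); q=s['orientation']; Rm=R.from_quat(np.r_[q[1:],q[0]]).as_matrix()
    print('t',round(s['clock'],2),'tcp',s['tcp_pos'].round(4),'yaw',np.degrees(np.arctan2(Rm[1,0],Rm[0,0])).round(2),'zax',Rm[:,2].round(3),'F',s['wrist_force'].round(1),'gap',round(s['finger_gap'],4),'q6',s['joint_pos'][5].round(2))
    return s['tcp_pos'],Rm
def delta(target):
    p,Rm=st(); print('delta tool cm',(Rm.T@(np.array(target)-p)*100).round(2))
E
python3 - <<'E'
from h import *
st(); C=cal('wrist'); import pickle; pickle.dump(C,open('w1.pkl','wb'))
snap('wrist','w1')
E
```

```text
t 2.77 tcp [0.4533 0.0551 0.2499] yaw 87.82 zax [-0.001 -0.    -1.   ] F [-0.6  0.3 -1.8] gap 0.0516 q6 1.55
```

View pics/w1.png

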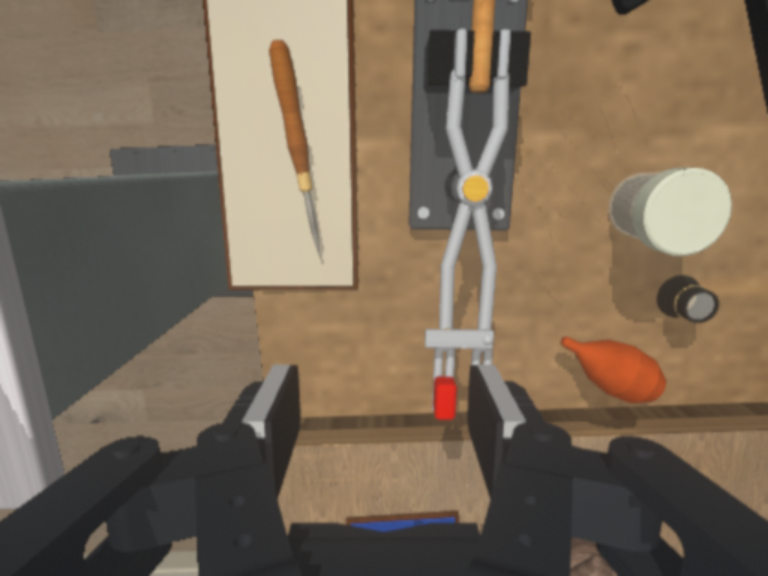

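The wrist view (768x576) shows the pad at (445,398), the pivot at (475,187) and the jaws at (460–504,50) on the burnisher. The scraper runs from its handle end at (280,43) to its tip at (321,262). The puffer is at (620,370) and the jar at (685,210).

```bash
python3 - <<'E'
from h import *
import pickle; C=pickle.load(open('w1.pkl','rb'))
im=cv2.imread('pics/w1_raw.png');hsv=cv2.cvtColor(im,cv2.COLOR_BGR2HSV)
def blob(lo,hi,z,roi,name,amin=15):
    m=cv2.inRange(hsv,lo,hi); k=np.zeros_like(m); x0,x1,y0,y1=roi;k[y0:y1,x0:x1]=m[y0:y1,x0:x1]
    for c in cv2.findContours(k,cv2.RETR_EXTERNAL,cv2.CHAIN_APPROX_NONE)[0]:
        if cv2.contourArea(c)<amin: continue
        r=cv2.minAreaRect(c); P=ray('',cv2.boxPoints(r),z,C)[:,:2]
        e=P[1]-P[0] if np.linalg.norm(P[1]-P[0])>np.linalg.norm(P[2]-P[1]) else P[2]-P[1]
        print(name,'px',np.round(r[0],1),'ctr',P.mean(0).round(4),'sides',np.linalg.norm(P[1]-P[0]).round(4),np.linalg.norm(P[2]-P[1]).round(4),'long dir',(np.degrees(np.arctan2(e[1],e[0]))%180).round(1))
blob((0,200,150),(5,255,255),.076,(285,310,245,285),'red')
blob((15,120,170),(28,255,255),.066,(300,335,110,140),'pivot')
blob((3,120,40),(16,255,215),.0135,(160,220,15,125),'scrhandle')
blob((8,110,120),(25,255,255),.060,(300,340,0,62),'burn')
blob((0,0,30),(180,60,90),.010,(270,355,60,155),'base')
for n,p,z in [('scr hend',(280,41),.0135),('scr tip',(321,262),.011),('burn end',(480,90),.06),('jar',(685,210),.062),('puffer',(620,372),.02),('base corner BL',(411,229),.01),('BR',(509,229),.01),('TL',(417,0),.01),('TR',(527,0),.01),('bar L',(426,338),.071),('bar R',(494,339),.071),('cap',(690,300),.04)]:
    print(n,ray('',np.array(p)/1.5,z,C)[0].round(4))
E
```

```text
red px [296.5 265.5] ctr [ 0.4897 -0.0265] sides 0.0275 0.0124 long dir 85.7
pivot px [316.5 125. ] ctr [0.5097 0.1076] sides 0.0141 0.0135 long dir 90.3
scrhandle px [192.9  70.7] ctr [0.393  0.1622] sides 0.0132 0.0848 long dir 97.4
burn px [321.   29.9] ctr [0.5138 0.1864] sides 0.0471 0.0118 long dir 87.9
base px [300.4 128.6] ctr [0.5023 0.1013] sides 0.0107 0.0388 long dir 95.6
base px [335.2 105.9] ctr [0.5389 0.1219] sides 0.0942 0.0148 long dir 85.3
base px [317.3  85.3] ctr [0.5199 0.1444] sides 0.0505 0.0197 long dir 87.4
base px [290.9  82.6] ctr [0.4926 0.1482] sides 0.0176 0.0456 long dir 94.0
base px [277.  85.] ctr [0.4782 0.1463] sides 0.0041 0.0491 long dir 88.9
scr hend [0.3902 0.2037 0.0135]
scr tip [0.4062 0.0552 0.011 ]
burn end [0.5133 0.1629 0.06  ]
jar [0.6404 0.0888 0.062 ]
puffer [ 0.6306 -0.0375  0.02  ]
base corner BL [0.4734 0.0769 0.01  ]
BR [0.5448 0.0741 0.01  ]
TL [0.4808 0.2251 0.01  ]
TR [0.5522 0.2223 0.01  ]
bar L [0.4785 0.0143 0.071 ]
bar R [0.5223 0.0119 0.071 ]
cap [0.6645 0.0241 0.04  ]
```

Clamp yaw is about 87.4° and the pivot is at (0.510, 0.1075). The pad is about 138 mm from the pivot, which matches the given size. I'll move over the pad with the fingers shut.

>>> {"name": "play_rows", "arguments": {
  "series": "0 -2.8 1.25 0 0 0 0.4;0 -2.8 1.25 0 0 0 0;0 -2.8 1.25 0 0 0 0;0 0 0 3.5 0 0 0;0 0 0 3.5 0 0 0;0 0 0 3.5 0 0 0;0 0 0 3.5 0 0 0;0 0 0 0 0 0 0;0 0 0 0 0 0 0"
}}

```text
clock: 3.95
tcp_pos: [0.488, -0.0317, 0.1115]
orientation: [0.001, 0.724, 0.69, 0.0]
wrist_force: [-0.4, 0.6, -0.0]
finger_gap: 0.0001
```

```bash
python3 - <<'E'
from h import *
delta([.4875,-.03,.0865]); snap('wrist','w2')
E
```

```text
t 3.95 tcp [ 0.488  -0.0317  0.1115] yaw 87.25 zax [ 0.001 -0.    -1.   ] F [-0.4  0.6 -0. ] gap 0.0001 q6 1.39
delta tool cm [ 0.17 -0.06  2.5 ]
```

View pics/w2.png

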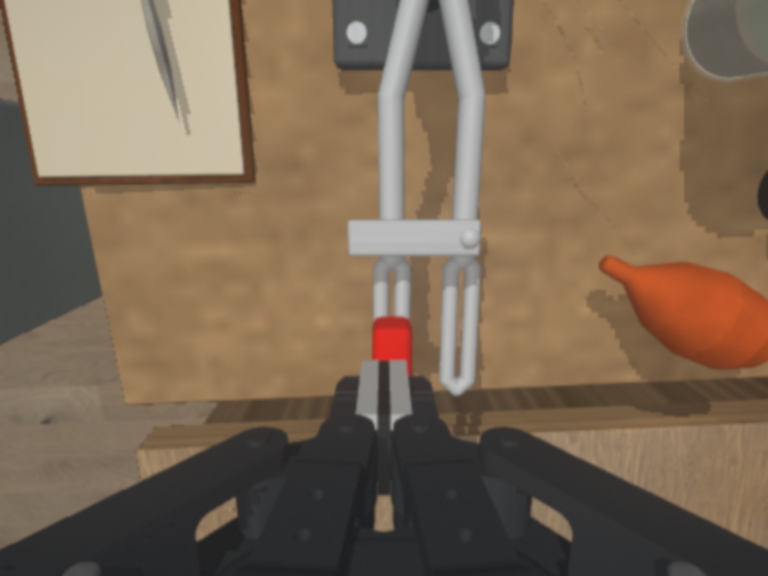

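The fingers (tip at about (383,370)) are just over the red pad (391,345). I'll shift 3 mm forward and press.

>>> {"name": "play_rows", "arguments": {
  "series": "0 0.3 0 0.5 0 0 0;0 0 0 0.5 0 0 0;0 0 0 0.5 0 0 0;0 0 0 0.4 0 0 0;0 0 0 0.3 0 0 0;0 0 0 0.3 0 0 0;0 0 0 0 0 0 0;0 0 0 0 0 0 0"
}}

```text
clock: 5.0
tcp_pos: [0.4882, -0.0283, 0.0862]
orientation: [0.001, 0.723, 0.69, -0.0]
wrist_force: [-2.4, -2.3, 9.7]
finger_gap: 0.0001
```

```bash
python3 - <<'E'
from h import *
delta([.4875,-.03,.0865]); snap('wrist','w3')
E
```

```text
t 5.0 tcp [ 0.4882 -0.0283  0.0862] yaw 87.34 zax [ 0.001 -0.002 -1.   ] F [-2.4 -2.3  9.7] gap 0.0001 q6 1.4
delta tool cm [-0.17 -0.06 -0.03]
```

View pics/w3.png

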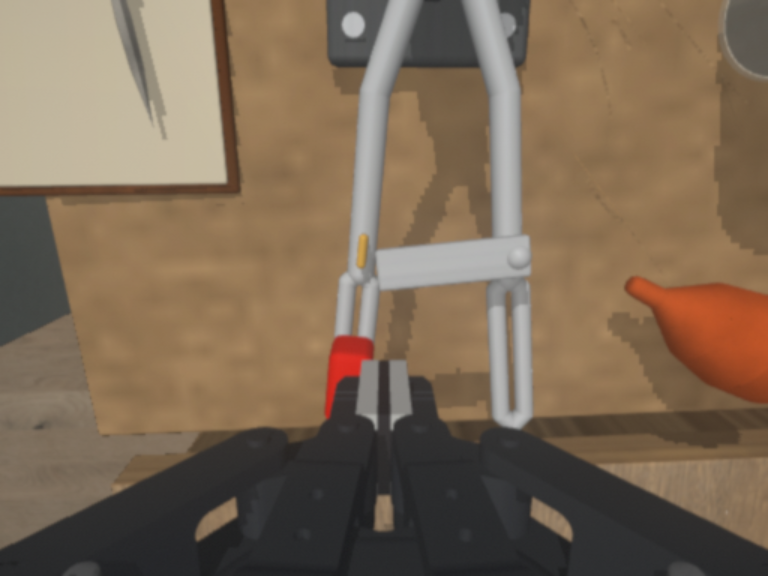

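The handles have sprung open: the loops are wide apart and the bar is free of the tooth at (362,250). I'll lift and go look at the burnisher.

>>> {"name": "play_rows", "arguments": {
  "series": "0 0 0 -1.5 0 0 0;0 0 0 -4.5 0 0 0;0 0 0 -5 0 0 0;60 4.5 0.5 0 0 0 0;60 4.5 0.5 0 0 0 0;60 4.5 0.5 0 0 0 0;60 4.5 0.5 0 0 0 0;60 0 0 0 0 0 0;60 0 0 0 0 0 0"
}}

```text
clock: 6.18
tcp_pos: [0.5157, 0.1511, 0.195]
orientation: [-0.0, 0.723, 0.691, -0.0]
wrist_force: [-0.1, -0.2, -0.5]
finger_gap: 0.051
```

```bash
python3 - <<'E'
from h import *
st(); import pickle; C=cal('wrist'); pickle.dump(C,open('w4.pkl','wb')); snap('wrist','w4')
E
```

```text
t 6.17 tcp [0.5157 0.1511 0.195 ] yaw 87.39 zax [-0.001 -0.001 -1.   ] F [-0.1 -0.2 -0.5] gap 0.051 q6 1.75
```

View pics/w4.png

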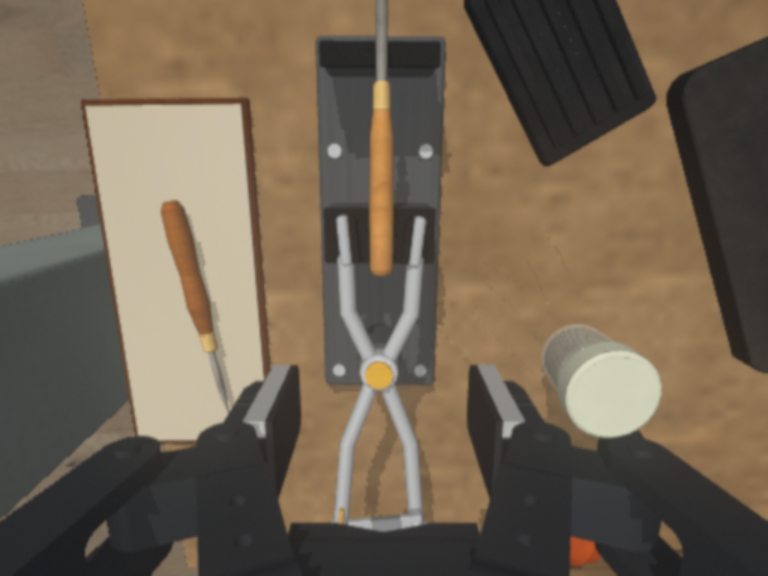

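```bash
python3 - <<'E'
from h import *
import pickle; C=pickle.load(open('w4.pkl','rb'))
im=cv2.imread('pics/w4_raw.png');hsv=cv2.cvtColor(im,cv2.COLOR_BGR2HSV)
def blob(lo,hi,z,roi,name,amin=15):
    m=cv2.inRange(hsv,lo,hi); k=np.zeros_like(m); x0,x1,y0,y1=roi;k[y0:y1,x0:x1]=m[y0:y1,x0:x1]
    for c in cv2.findContours(k,cv2.RETR_EXTERNAL,cv2.CHAIN_APPROX_NONE)[0]:
        if cv2.contourArea(c)<amin: continue
        r=cv2.minAreaRect(c); P=ray('',cv2.boxPoints(r),z,C)[:,:2]
        e=P[1]-P[0] if np.linalg.norm(P[1]-P[0])>np.linalg.norm(P[2]-P[1]) else P[2]-P[1]
        print(name,'px',np.round(r[0],1),'ctr',P.mean(0).round(4),'sides',np.linalg.norm(P[1]-P[0]).round(4),np.linalg.norm(P[2]-P[1]).round(4),'long dir',(np.degrees(np.arctan2(e[1],e[0]))%180).round(1))
blob((3,120,40),(16,255,215),.0135,(80,160,120,250),'scrhandle')
blob((8,110,120),(25,255,255),.058,(240,266,40,190),'burn')
for n,p,z in [('burn end',(381,275),.058),('burn ferrule',(381,83),.058),('blade top',(381,2),.058),('jawtips L',(341,217),.06),('jawR',(419,219),.06),('pivot',(379,375),.066),('baseTL',(318,39),.01),('baseTR',(444,39),.01),('baseBL',(327,383),.01),('baseBR',(433,383),.01),('far rest L',(320,68),.05),('far rest R',(441,68),.05),('scr end',(172,202),.0135),('scr tip',(226,410),.012)]:
    print(n,ray('',np.array(p)/1.5,z,C)[0].round(4))
E
```

```text
scrhandle px [124.3 178.6] ctr [0.3922 0.1609] sides 0.0138 0.0856 long dir 95.7
burn px [253.5 119. ] ctr [0.5161 0.21  ] sides 0.0109 0.0952 long dir 87.6
burn end [0.5142 0.1622 0.058 ]
burn ferrule [0.5187 0.2573 0.058 ]
blade top [0.5204 0.2922 0.058 ]
jawtips L [0.4951 0.1941 0.06  ]
jawR [0.5352 0.1913 0.06  ]
pivot [0.5106 0.1078 0.066 ]
baseTL [0.4845 0.2887 0.01  ]
baseTR [0.5552 0.2854 0.01  ]
baseBL [0.4735 0.0787 0.01  ]
baseBR [0.545  0.0755 0.01  ]
far rest L [0.4888 0.2668 0.05  ]
far rest R [0.5488 0.264  0.05  ]
scr end [0.3895 0.2031 0.0135]
scr tip [0.4034 0.0628 0.012 ]
```

Burnisher axis at grasp point (0.5166, 0.222), balanced there; its handle width (11 mm) and the end position agree with the given sizes. I'll grasp it with the fingertips.

>>> {"name": "play_rows", "arguments": {
  "series": "50 3.6 -0.1 0 0 0 0;50 3.5 -0.13 0 0 0 0;50 0 0 4 0 0 0;50 0 0 4 0 0 0;50 0 0 2.5 0 0 0;50 0 0 1.8 0 0 0;50 0 0 0 0 0 0;0 0 0 0 0 0 0;0 0 0 0 0 0 0;0 0 0 0 0 0 0;0 0 0 0 0 0 0;0 0 0 0 0 0 0",
  "newtons": 25
}}

```text
clock: 7.72
tcp_pos: [0.5179, 0.2222, 0.0735]
orientation: [0.001, 0.723, 0.691, 0.001]
wrist_force: [-0.5, -2.3, 6.3]
finger_gap: 0.0097
```

```bash
python3 - <<'E'
from h import *
delta([.5166,.222,.0715]); snap('wrist','w5')
E
```

```text
t 7.72 tcp [0.5179 0.2222 0.0735] yaw 87.35 zax [ 0.002 -0.    -1.   ] F [-0.5 -2.3  6.3] gap 0.0097 q6 1.88
delta tool cm [-0.02 -0.13  0.2 ]
```

View pics/w5.png

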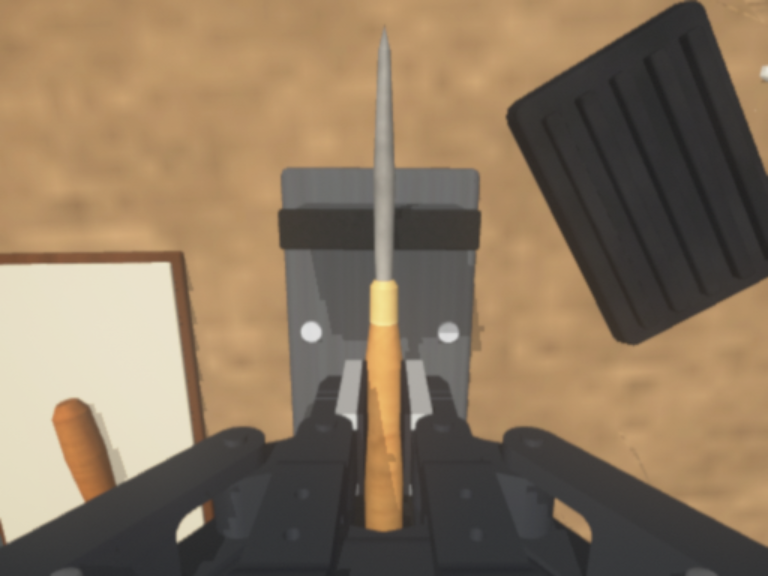

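Gap is 9.7 mm, which matches the 10 mm handle. I'll lift and check.

>>> {"name": "play_rows", "arguments": {
  "series": "0 0 0 -1 0 0 0;0 0 0 -3 0 0 0;0 0 0 -4 0 0 0;0 0 0 -4 0 0 0;0 0 0 0 0 0 0;0 0 0 0 0 0 0",
  "newtons": 30
}}

```text
clock: 8.52
tcp_pos: [0.5166, 0.2223, 0.1919]
orientation: [-0.0, 0.723, 0.691, -0.0]
wrist_force: [-0.7, -0.1, -0.2]
finger_gap: 0.0096
```

```bash
python3 - <<'E'
from h import *
delta([.4633,-.262,.193]); snap('wrist','w6')
E
```

```text
t 8.53 tcp [0.5166 0.2223 0.1919] yaw 87.36 zax [-0.001 -0.    -1.   ] F [-0.7 -0.1 -0.2] gap 0.0096 q6 1.88
delta tool cm [-48.62  -3.1   -0.1 ]
```

View pics/w6.png

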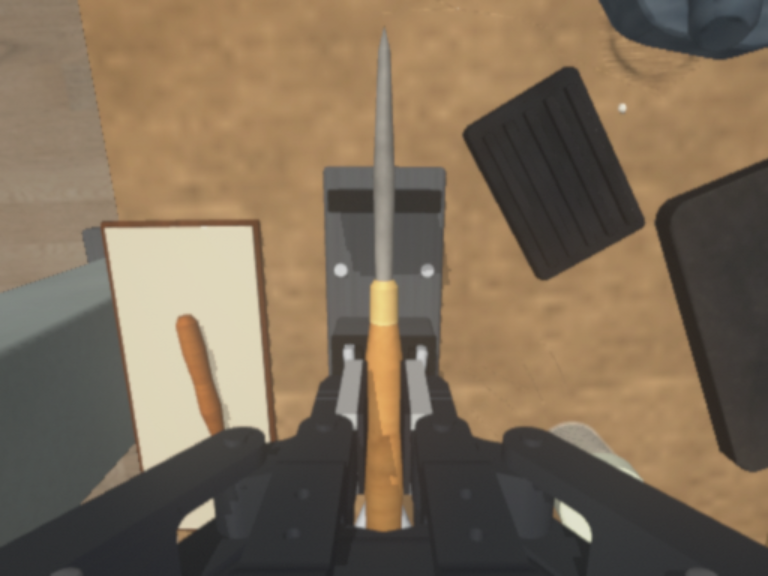

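Held firmly (gap 9.6 mm). Now I'll carry it over to the blue mat.

>>> {"name": "play_rows", "arguments": {
  "series": "0 -5.34 -0.29 0 0 0 0;0 -5.34 -0.29 0 0 0 0;0 -5.34 -0.29 0 0 0 0;0 -5.34 -0.29 0 0 0 0;0 -5.34 -0.29 0 0 0 0;0 -5.34 -0.29 0 0 0 0;0 -5.34 -0.29 0 0 0 0;0 -5.34 -0.29 0 0 0 0;0 -5.34 -0.29 0 0 0 0;0 -5.34 -0.29 0 0 0 0;0 0 0 0 0 0 -4.5;0 0 0 0 0 0 0"
}}

```text
clock: 10.07
tcp_pos: [0.4623, -0.3098, 0.1905]
orientation: [-0.002, 0.696, 0.718, -0.0]
wrist_force: [-1.5, -0.6, -0.4]
finger_gap: 0.0099
```

```bash
python3 - <<'E'
from h import *
delta([.4633,-.31,.027]); snap('wrist','w7'); import pickle; pickle.dump(cal('wrist'),open('w7.pkl','wb'))
E
```

```text
t 10.07 tcp [ 0.4623 -0.3098  0.1905] yaw 91.73 zax [-0.003  0.002 -1.   ] F [-1.5 -0.6 -0.4] gap 0.0099 q6 0.81
delta tool cm [-0.06  0.14 16.35]
```

View pics/w7.png

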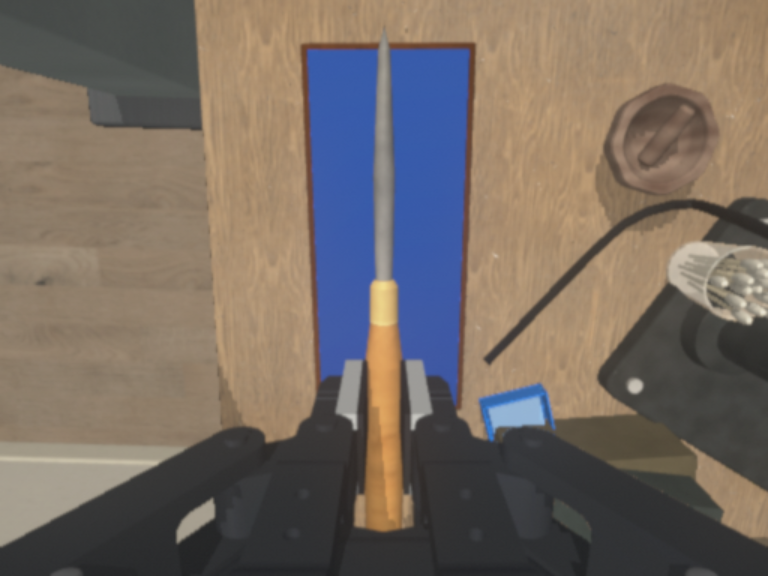

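The blue mat (far edge at row 45, columns 303–474) is centred under the burnisher. I'll check its corners numerically.

```bash
python3 - <<'E'
from h import *
import pickle; C=pickle.load(open('w7.pkl','rb'))
for p in [(303,45),(474,45),(461,400),(318,380)]: print(ray('',np.array(p)/1.5,.003,C)[0].round(4))
E
```

```text
[ 0.4119 -0.1765  0.003 ]
[ 0.5092 -0.1736  0.003 ]
[ 0.5177 -0.3951  0.003 ]
[ 0.4195 -0.3833  0.003 ]
```

>>> {"name": "play_rows", "arguments": {
  "series": "0 0 0 5 0 0 0;0 0 0 5 0 0 0;0 0 0 3.5 0 0 0;0 0 0 1.5 0 0 0;0 0 0 0.8 0 0 0;0 0 0 0 0 0 0;0 0 0 0 0 0 0"
}}

```text
clock: 11.0
tcp_pos: [0.4643, -0.3106, 0.0357]
orientation: [0.001, 0.696, 0.718, 0.0]
wrist_force: [1.7, -0.7, -0.7]
finger_gap: 0.01
```

```bash
python3 - <<'E'
from h import *
delta([.4633,-.31,.0285])
E
```

```text
t 11.0 tcp [ 0.4643 -0.3106  0.0357] yaw 91.86 zax [ 0.002 -0.002 -1.   ] F [ 1.7 -0.7 -0.7] gap 0.01 q6 0.81
delta tool cm [ 0.06 -0.1   0.72]
```

>>> {"name": "play_rows", "arguments": {
  "series": "0 0 0 0.3 0 0 0;0 0 0 0.2 0 0 0;0 0 0 0 0 0 0"
}}

```text
clock: 11.38
tcp_pos: [0.4636, -0.3101, 0.0296]
orientation: [0.0, 0.696, 0.718, -0.0]
wrist_force: [0.5, -0.6, 1.1]
finger_gap: 0.0098
```

>>> {"name": "play_rows", "arguments": {
  "series": "0 0 0 0.15 0 0 0;0 0 0 0 0 0 0"
}}

```text
clock: 11.62
tcp_pos: [0.4636, -0.3101, 0.0295]
orientation: [0.001, 0.696, 0.718, -0.0]
wrist_force: [-2.8, 2.9, 12.4]
finger_gap: 0.0094
```

Contact at 12 N. I'll ease off, release and lift.

>>> {"name": "play_rows", "arguments": {
  "series": "0 0 0 -0.1 0 0 0;25 0 0 0 0 0 0;25 0 0 0 0 0 0;25 0 0 0 0 0 0;25 0 0 -2 0 0 0;60 0 0 -5 0 0 0;60 0 0 -5 0 0 0;60 0 0 -5 0 0 0;60 0 0 0 0 0 0"
}}

```text
clock: 12.75
tcp_pos: [0.4654, -0.3117, 0.2033]
orientation: [0.004, 0.696, 0.718, 0.0]
wrist_force: [0.6, 1.0, -1.4]
finger_gap: 0.0513
```

```bash
python3 - <<'E'
from h import *
delta([.393,.100,.20]); snap('wrist','w8')
E
```

```text
t 12.75 tcp [ 0.4654 -0.3117  0.2033] yaw 91.86 zax [ 0.006 -0.006 -1.   ] F [ 0.6  1.  -1.4] gap 0.0513 q6 0.81
delta tool cm [41.38 -5.91  0.05]
```

View pics/w8.png

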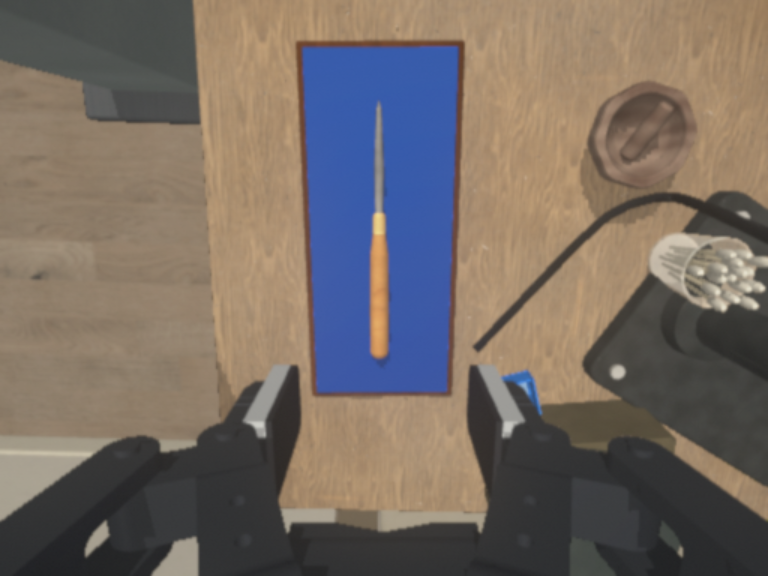

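The burnisher lies flat on the blue felt, from its tip at (378,103) to its end at (379,357), well inside the mat. The brown octagonal mortar (640,135) is clear. Next is the scraper.

>>> {"name": "play_rows", "arguments": {
  "series": "50 5.9 -0.82 0 0 0 0;50 5.9 -0.82 0 0 0 0;50 5.9 -0.82 0 0 0 0;50 5.9 -0.82 0 0 0 0;50 5.9 -0.82 0 0 0 0;50 5.9 -0.82 0 0 0 0;50 5.9 -0.82 0 0 0 0;50 0 0 0 0 0 -4;50 0 0 0 0 0 0"
}}

```text
clock: 13.92
tcp_pos: [0.3915, 0.1019, 0.1974]
orientation: [-0.001, 0.669, 0.743, -0.001]
wrist_force: [0.2, -0.6, 0.1]
finger_gap: 0.0427
```

```bash
python3 - <<'E'
from h import *
delta([.3956,.1477,.0285]); C=cal('wrist'); snap('wrist','w9')
im=cv2.imread('pics/w9_raw.png');hsv=cv2.cvtColor(im,cv2.COLOR_BGR2HSV)
m=cv2.inRange(hsv,(3,120,40),(16,255,215)); m[230:]=0; m[:,330:]=0
for c in cv2.findContours(m,cv2.RETR_EXTERNAL,cv2.CHAIN_APPROX_NONE)[0]:
    if cv2.contourArea(c)<200: continue
    r=cv2.minAreaRect(c); P=ray('',cv2.boxPoints(r),.0135,C); print(np.round(r[0],1),P[:,:2].round(4).tolist(),P.mean(0).round(4))
E
```

```text
t 13.93 tcp [0.3915 0.1019 0.1974] yaw 95.95 zax [-0.003 -0.    -1.   ] F [ 0.2 -0.6  0.1] gap 0.0427 q6 1.52
delta tool cm [ 4.51  0.93 16.89]
[265.  118.5] [[0.3822, 0.2029], [0.3943, 0.2041], [0.4042, 0.1197], [0.3912, 0.1184]] [0.393  0.1613 0.0135]
[312.6  88.4] [[0.3888, 0.2578], [0.4324, 0.2677], [0.4805, 0.1183], [0.4307, 0.106]] [0.4331 0.1875 0.0135]
```

View pics/w9.png

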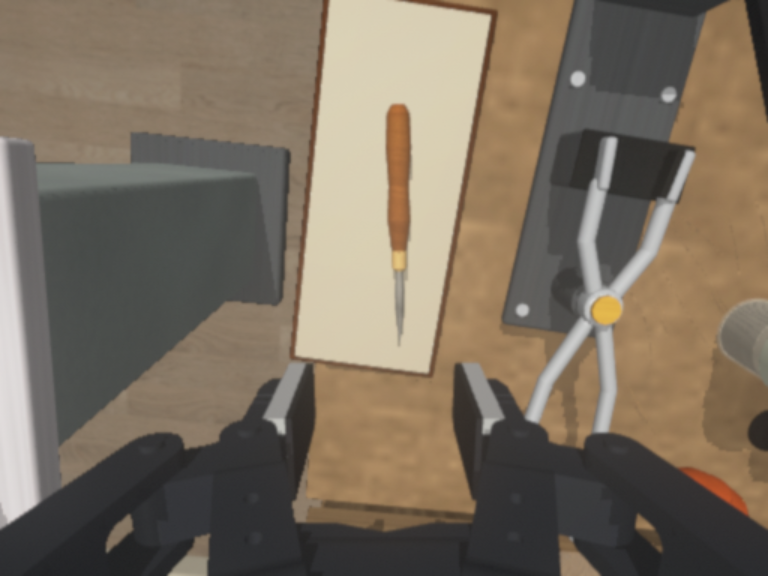

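The scraper handle is at (398,175) in the picture. The ferrule is at (400,260) and the blade tip at (399,345), aligned with the tool. I'll descend and grasp it.

>>> {"name": "play_rows", "arguments": {
  "series": "50 4.53 0.78 0 0 0 0;50 0 0 5 0 0 0;50 0 0 5 0 0 0;50 0 0 4 0 0 0;50 0 0 1.5 0 0 0;50 0 0 1.4 0 0 0;50 0 0 0 0 0 0;0 0 0 0 0 0 0;0 0 0 0 0 0 0;0 0 0 0 0 0 0;0 0 0 0 0 0 0;0 0 0 0 0 0 0",
  "newtons": 30
}}

```text
clock: 15.48
tcp_pos: [0.3964, 0.1469, 0.0304]
orientation: [0.001, 0.67, 0.742, 0.0]
wrist_force: [0.0, -2.0, 5.7]
finger_gap: 0.012
```

```bash
python3 - <<'E'
from h import *
delta([.3944,.1478,.0275]);snap('wrist','w10')
E
```

```text
t 15.47 tcp [0.3964 0.1469 0.0304] yaw 95.85 zax [ 0.002 -0.    -1.   ] F [ 0.  -2.   5.7] gap 0.012 q6 1.63
delta tool cm [ 0.11 -0.19  0.29]
```

View pics/w10.png

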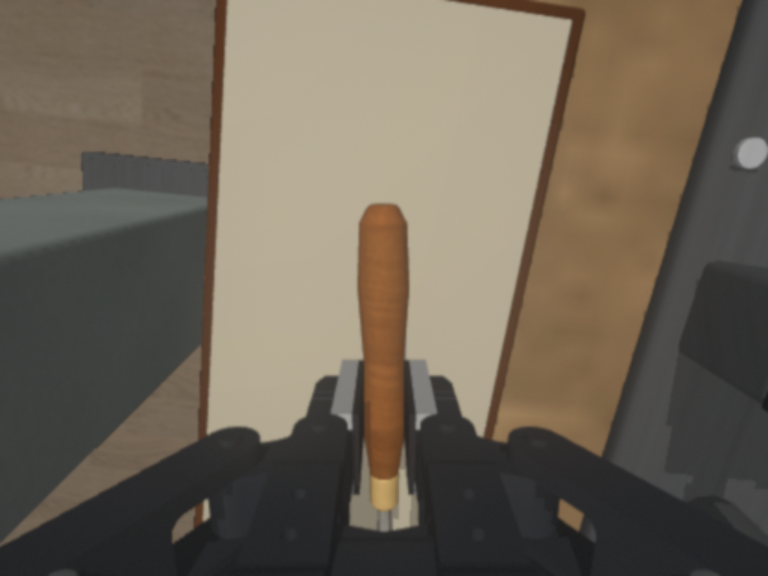

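Gap 12.0 mm matches the handle width. I'll lift and turn it half round.

>>> {"name": "play_rows", "arguments": {
  "series": "0 0 0 -2 0 0 0;0 0 0 -4.5 0 0 0;0 0 0 -5 0 0 0;0 0 0 -4.5 0 0 0;0 0 0 0 0 0 -10.6;0 0 0 0 0 0 -10.6;0 0 0 0 0 0 -10.6;0 0 0 0 0 0 -10.6;0 0 0 0 0 0 -10.6;0 0 0 0 0 0 -10.6;0 0 0 0 0 0 -10.6;0 0 0 0 0 0 -10.6"
}}

```text
clock: 17.02
tcp_pos: [0.3953, 0.1471, 0.1894]
orientation: [-0.0, -0.009, 1.0, 0.0]
wrist_force: [-0.2, 0.3, -1.1]
finger_gap: 0.0115
```

>>> {"name": "play_rows", "arguments": {
  "series": "0 0 0 0 0 0 -10.6;0 0 0 0 0 0 -10.6;0 0 0 0 0 0 -10.6;0 0 0 0 0 0 -10.6;0 0 0 0 0 0 -10.6;0 0 0 0 0 0 -10.6;0 0 0 0 0 0 -10.6;0 0 0 0 0 0 -10.6;0 0 0 0 0 0 -1.6;0 0 0 0 0 0 0;0 0 0 0 0 0 0"
}}

```text
clock: 18.4
tcp_pos: [0.3957, 0.147, 0.1897]
orientation: [-0.0, -0.688, 0.726, 0.0]
wrist_force: [-0.5, -0.7, -1.2]
finger_gap: 0.0119
```

```bash
python3 - <<'E'
from h import *
delta([.516,.2145,.19]);snap('wrist','w11');C=cal('wrist')
E
```

```text
t 18.4 tcp [0.3957 0.147  0.1897] yaw -93.04 zax [-0. -0. -1.] F [-0.5 -0.7 -1.2] gap 0.0119 q6 -1.35
delta tool cm [ -7.38 -11.66  -0.03]
```

View pics/w11.png

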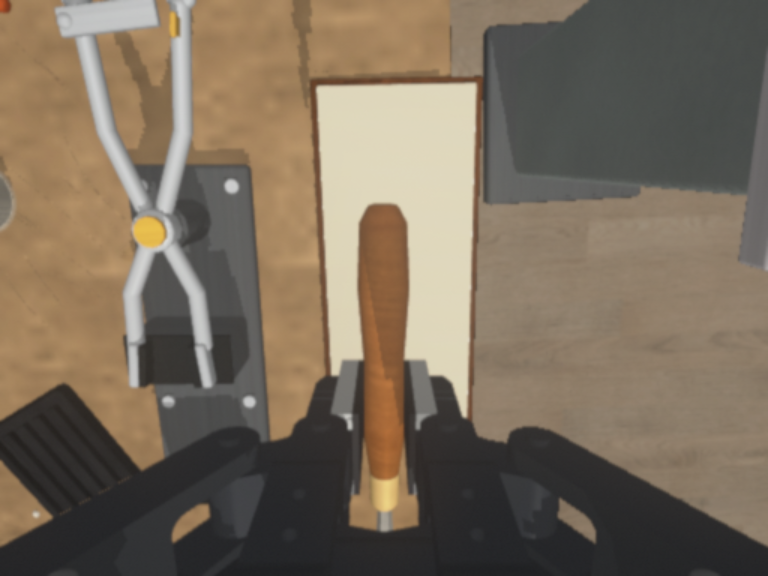

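>>> {"name": "play_rows", "arguments": {
  "series": "0 -2.46 -3.89 0 0 0 0;0 -2.46 -3.89 0 0 0 0;0 -2.46 -3.89 0 0 0 0;0 0 0 4 0 0 0;0 0 0 2.5 0 0 0;0 0 0 0 0 0 0;0 0 0 0 0 0 0"
}}

```text
clock: 19.32
tcp_pos: [0.5166, 0.2147, 0.1257]
orientation: [0.0, -0.689, 0.725, -0.0]
wrist_force: [0.6, -0.0, -0.3]
finger_gap: 0.0121
```

```bash
python3 - <<'E'
from h import *
delta([.516,.2145,.0735]);C=cal('wrist');snap('wrist','w12')
import pickle; pickle.dump(C,open('w12.pkl','wb'))
E
```

```text
t 19.32 tcp [0.5166 0.2147 0.1257] yaw -92.97 zax [ 0.001  0.    -1.   ] F [ 0.6 -0.  -0.3] gap 0.0121 q6 -1.27
delta tool cm [0.03 0.07 5.22]
```

View pics/w12.png

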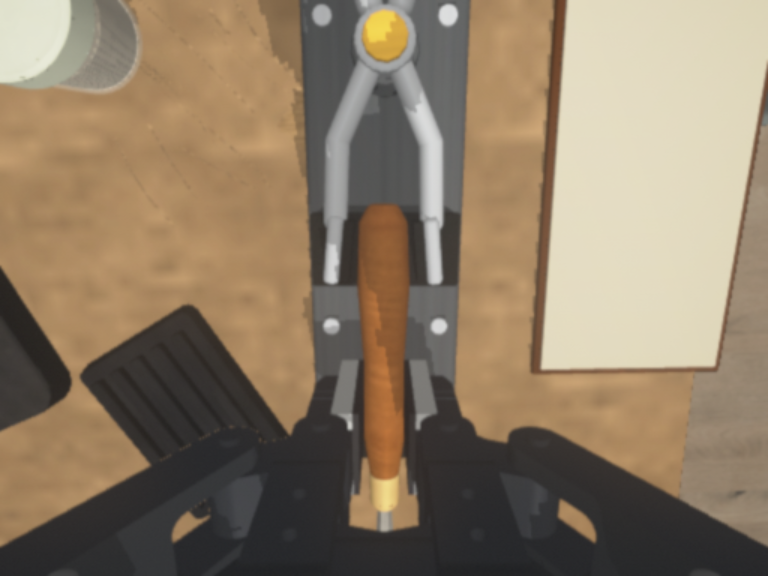

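The handle (column 383) is centred between the jaws (332 and 434). I'll lower it.

>>> {"name": "play_rows", "arguments": {
  "series": "0 0 0 3 0 0 0;0 0 0 1.5 0 0 0;0 0 0 0.3 0 0 0;0 0 0 0 0 0 0;0 0 0 0 0 0 0"
}}

```text
clock: 20.0
tcp_pos: [0.5168, 0.2148, 0.0777]
orientation: [0.001, -0.689, 0.725, -0.0]
wrist_force: [-0.1, -0.2, -0.3]
finger_gap: 0.0119
```

>>> {"name": "play_rows", "arguments": {
  "series": "0 0 0 0.15 0 0 0;0 0 0 0 0 0 0"
}}

```text
clock: 20.25
tcp_pos: [0.5162, 0.2147, 0.0754]
orientation: [0.0, -0.689, 0.725, -0.0]
wrist_force: [0.1, -0.3, -0.7]
finger_gap: 0.0117
```

>>> {"name": "play_rows", "arguments": {
  "series": "0 0 0 0.15 0 0 0;0 0 0 0 0 0 0"
}}

```text
clock: 20.5
tcp_pos: [0.5163, 0.2147, 0.0744]
orientation: [0.0, -0.689, 0.725, -0.0]
wrist_force: [-0.7, -1.3, 4.2]
finger_gap: 0.0119
```

Contact. I'll press lightly, release gently and back straight up.

>>> {"name": "play_rows", "arguments": {
  "series": "0 0 0 0.05 0 0 0;20 0 0 0 0 0 0;25 0 0 0 0 0 0;30 0 0 0 0 0 0;30 0 0 -2 0 0 0;40 0 0 -4.5 0 0 0;60 0 0 -5.5 0 0 0;60 0 0 0 0 0 0"
}}

```text
clock: 21.5
tcp_pos: [0.519, 0.2154, 0.198]
orientation: [0.004, -0.689, 0.725, -0.002]
wrist_force: [0.6, 0.2, -0.8]
finger_gap: 0.0513
```

```bash
python3 - <<'E'
from h import *
st();C=cal('wrist');snap('wrist','w13')
import pickle; pickle.dump(C,open('w13.pkl','wb'))
snap('top','top13')
c=cv2.imread('pics/top13_raw.png')[165:245,220:345];cv2.imwrite('pics/top13c.png',cv2.resize(c,None,fx=6.2,fy=6.2))
E
```

```text
t 21.5 tcp [0.519  0.2154 0.198 ] yaw -92.94 zax [ 0.009  0.002 -1.   ] F [ 0.6  0.2 -0.8] gap 0.0513 q6 -1.27
```

View pics/w13.png

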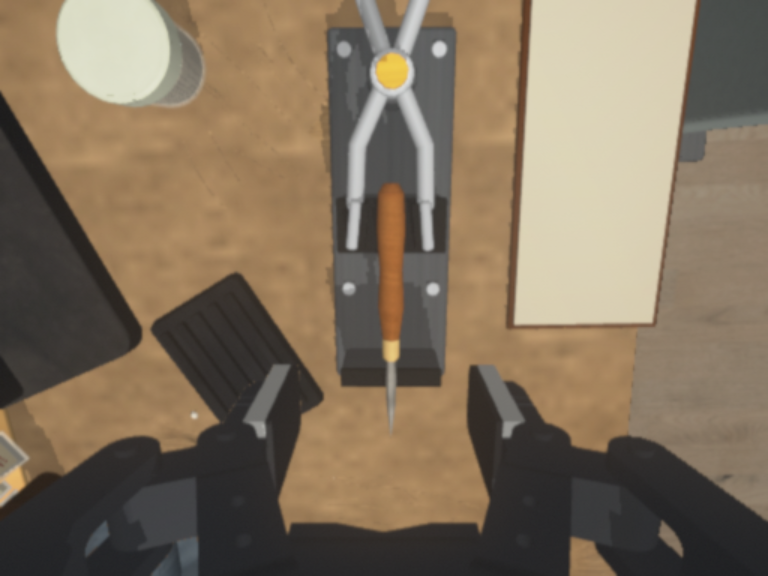

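The scraper lies on both rests, with its handle between the open jaws and its blade pointing at (391,430), straight away. Next I'll go over grip_mid and look.

>>> {"name": "play_rows", "arguments": {
  "series": "100 5.95 0.07 0 0 0 0;100 5.95 0.07 0 0 0 0;100 5.95 0.07 0 0 0 0;100 5.95 0.07 0 0 0 0;100 0 0 3 0 0 0;100 0 0 0 0 0 0;100 0 0 0 0 0 0"
}}

```text
clock: 22.48
tcp_pos: [0.5005, -0.0223, 0.1628]
orientation: [-0.001, -0.689, 0.725, 0.001]
wrist_force: [-0.4, -0.2, 0.1]
finger_gap: 0.0855
```

```bash
python3 - <<'E'
from h import *
import pickle
C1=pickle.load(open('w1.pkl','rb')); print('puffer tip',ray('',np.array((562,340))/1.5,.02,C1))
delta([.5039,-.0222,.045]);C=cal('wrist');snap('wrist','w14');pickle.dump(C,open('w14.pkl','wb'))
E
```

```text
puffer tip [[ 0.58467685 -0.00964521  0.02      ]]
t 22.48 tcp [ 0.5005 -0.0223  0.1628] yaw -92.89 zax [-0.002  0.    -1.   ] F [-0.4 -0.2  0.1] gap 0.0855 q6 -1.73
delta tool cm [-0.02 -0.36 11.78]
```

View pics/w14.png

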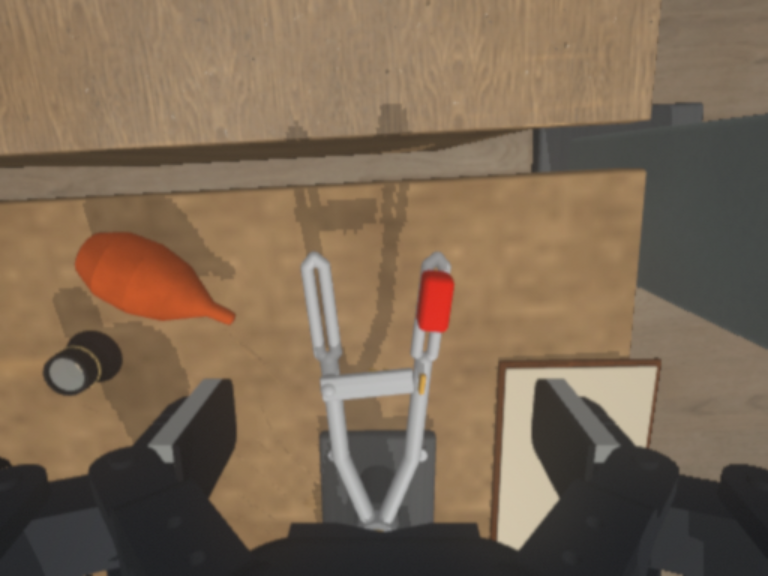

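Puffer tip (x 0.585) clears the fingers' outer edge (0.561). I'll check the loop midpoint.

```bash
python3 - <<'E'
from h import *
import pickle
C=pickle.load(open('w14.pkl','rb'))
for n,p in [('Lend',(314,254)),('Lstart',(327,355)),('Rend',(437,254)),('Rstart',(425,358))]:print(n,ray('',np.array(p)/1.5,.056,C)[0].round(4))
print(ray('',np.array((435,300))/1.5,.076,C)[0].round(4))
E
```

```text
Lend [ 0.5309 -0.0492  0.056 ]
Lstart [0.529  0.0016 0.056 ]
Rend [ 0.4734 -0.0462  0.056 ]
Rstart [0.4805 0.0057 0.056 ]
[ 0.4767 -0.0295  0.076 ]
```

>>> {"name": "play_rows", "arguments": {
  "series": "100 0 -0.2 3 0 0 0;100 0 0 3 0 0 0;100 0 0 0 0 0 0;100 0 0 0 0 0 0;100 0 0 0 0 0 0"
}}

```text
clock: 23.15
tcp_pos: [0.5043, -0.023, 0.1049]
orientation: [0.001, -0.689, 0.725, -0.001]
wrist_force: [0.7, -1.0, -0.5]
finger_gap: 0.0852
```

```bash
python3 - <<'E'
from h import *
delta([.5038,-.0222,.045])
E
```

```text
t 23.15 tcp [ 0.5043 -0.023   0.1049] yaw -92.91 zax [ 0.003 -0.001 -1.   ] F [ 0.7 -1.  -0.5] gap 0.0852 q6 -1.72
delta tool cm [-0.08  0.07  5.99]
```

>>> {"name": "play_rows", "arguments": {
  "series": "100 0 0 3 0 0 0;100 0 0 2 0 0 0;100 0 0 1 0 0 0;100 0 0 0 0 0 0;70 0 0 0 0 0 0;65 0 0 0 0 0 0;60 0 0 0 0 0 0;55 0 0 0 0 0 0;55 0 0 0 0 0 0",
  "newtons": 50
}}

```text
clock: 24.28
tcp_pos: [0.5041, -0.0232, 0.0438]
orientation: [0.001, -0.689, 0.725, -0.001]
wrist_force: [3.0, -0.4, 1.8]
finger_gap: 0.0473
```

```bash
python3 - <<'E'
from h import *
st();snap('wrist','w15')
E
```

```text
t 24.27 tcp [ 0.5041 -0.0232  0.0438] yaw -92.95 zax [ 0.002 -0.    -1.   ] F [ 3.  -0.4  1.8] gap 0.0473 q6 -1.72
```

View pics/w15.png

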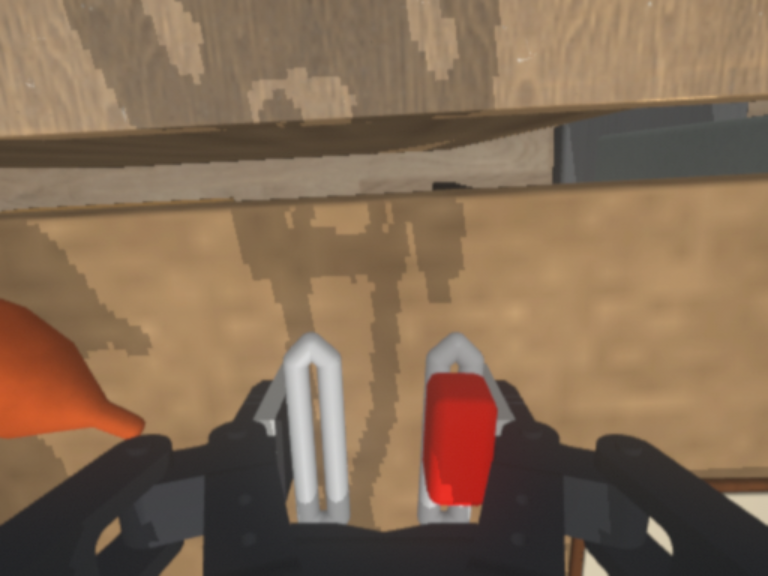

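The fingers straddle both loops and squeeze evenly. I'll continue past the first tooth.

>>> {"name": "play_rows", "arguments": {
  "series": "51 0 0 0 0 0 0;48 0 0 0 0 0 0;45 0 0 0 0 0 0;43 0 0 0 0 0 0;42 0 0 0 0 0 0;42 0 0 0 0 0 0;42 0 0 0 0 0 0"
}}

```text
clock: 25.2
tcp_pos: [0.5041, -0.0234, 0.0438]
orientation: [0.0, -0.689, 0.725, -0.001]
wrist_force: [4.1, -3.0, 3.5]
finger_gap: 0.0363
```

```bash
python3 - <<'E'
from h import *
st();snap('wrist','w16')
E
```

```text
t 25.2 tcp [ 0.5041 -0.0234  0.0438] yaw -92.96 zax [ 0.002 -0.001 -1.   ] F [ 4.1 -3.   3.5] gap 0.0363 q6 -1.72
```

View pics/w16.png

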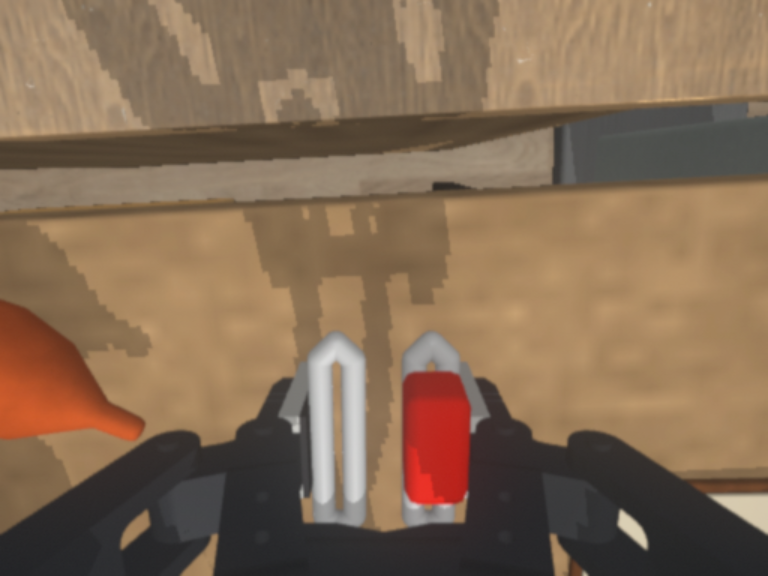

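At 36.3 mm, past the 39 mm of the first tooth. I'll open slowly and see whether it holds.

>>> {"name": "play_rows", "arguments": {
  "series": "45 0 0 0 0 0 0;50 0 0 0 0 0 0;60 0 0 0 0 0 0;70 0 0 0 0 0 0;70 0 0 0 0 0 0"
}}

```text
clock: 25.88
tcp_pos: [0.5022, -0.0228, 0.0428]
orientation: [-0.001, -0.689, 0.725, 0.001]
wrist_force: [0.8, 0.2, -0.2]
finger_gap: 0.0599
```

```bash
python3 - <<'E'
from h import *
st();snap('wrist','w17')
E
```

```text
t 25.88 tcp [ 0.5022 -0.0228  0.0428] yaw -92.94 zax [-0.002  0.    -1.   ] F [ 0.8  0.2 -0.2] gap 0.0599 q6 -1.72
```

View pics/w17.png

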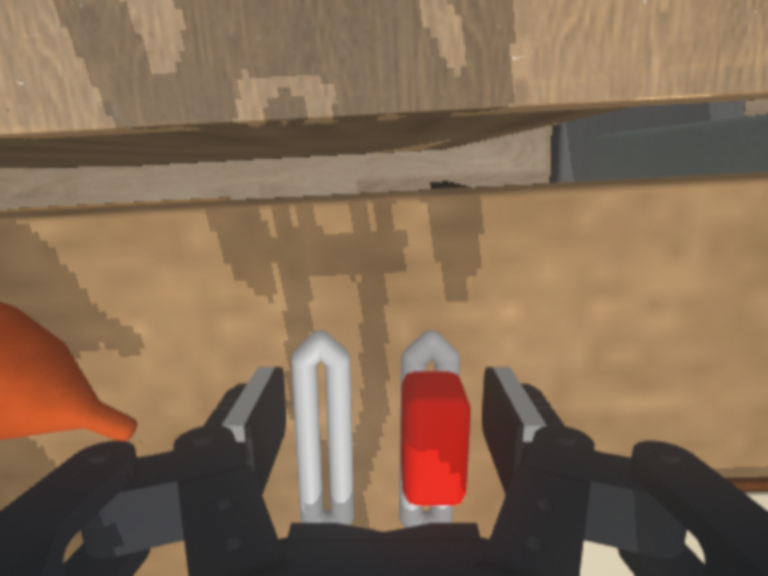

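The handles stayed in at about 40 mm, so the first tooth is holding and the fingers are clear. I'll open fully, lift and inspect.

>>> {"name": "play_rows", "arguments": {
  "series": "100 0 0 0 0 0 0;100 0 0 0 0 0 0;100 0 0 0 0 0 0;100 0 0 -3 0 0 0;100 0 0 -5 0 0 0;100 0 0 -5.5 0 0 0;100 -5 0 -3 0 0 0;100 -5 0 0 0 0 0;100 -5 0 0 0 0 0;100 -5 0 0 0 0 0;100 0 0 0 0 0 0;100 0 0 0 0 0 0"
}}

```text
clock: 27.42
tcp_pos: [0.5131, 0.1766, 0.208]
orientation: [-0.0, -0.689, 0.725, -0.0]
wrist_force: [0.1, 0.0, 0.4]
finger_gap: 0.0857
```

```bash
python3 - <<'E'
from h import *
st();snap('wrist','w18');snap('top','top18')
E
```

```text
t 27.43 tcp [0.5131 0.1766 0.208 ] yaw -92.91 zax [-0.001 -0.001 -1.   ] F [0.1 0.  0.4] gap 0.0857 q6 -1.34
```

View pics/w18.png

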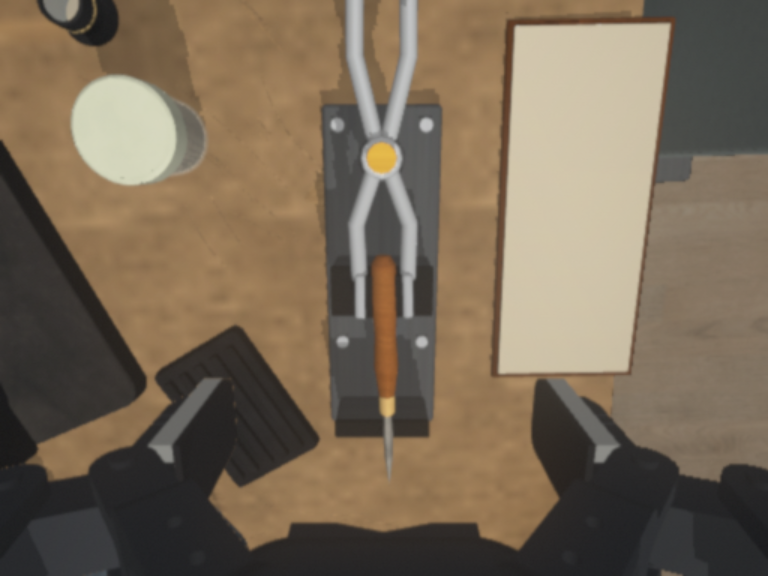

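View pics/top18.png

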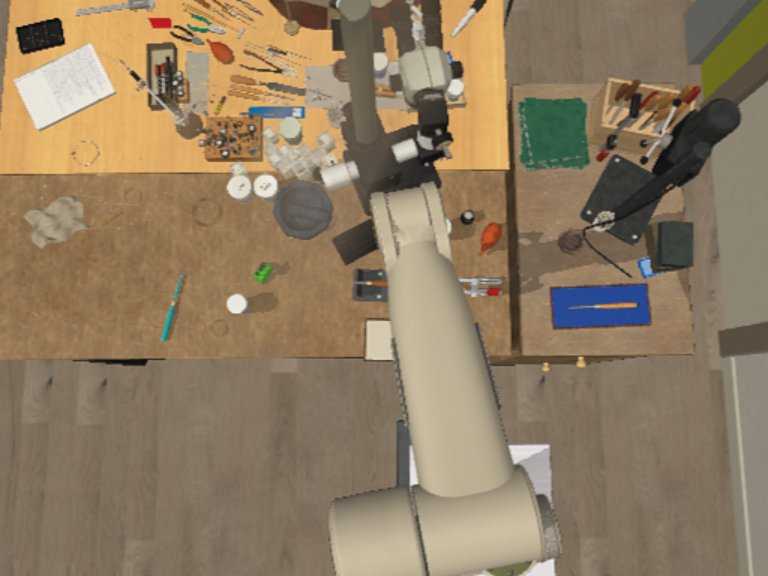

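```bash
python3 - <<'E'
import cv2
a=cv2.imread('pics/w18_raw.png')[160:330,200:310]; b=cv2.imread('pics/w13_raw.png')[110:280,205:315]
cv2.imwrite('pics/z18.png',cv2.resize(cv2.hconcat([a,b]),None,fx=3.4,fy=3.4,interpolation=cv2.INTER_CUBIC))
E
```

```text
(no output)
```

View pics/z18.png

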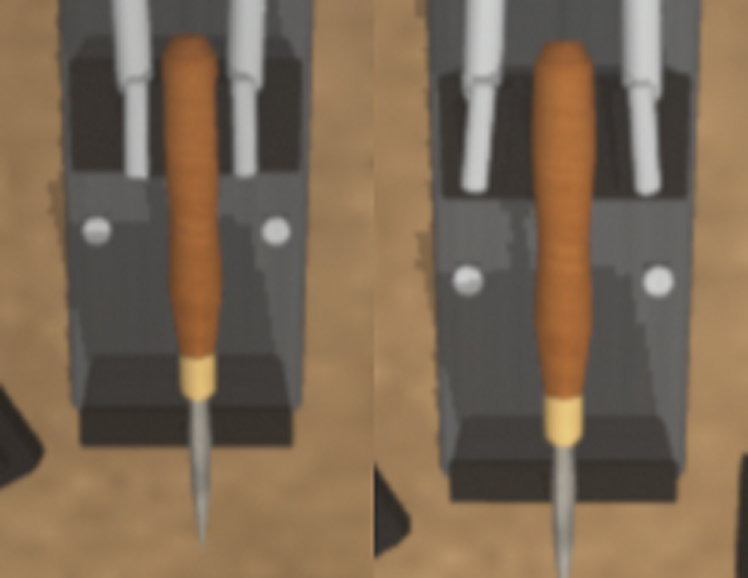

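```bash
python3 - <<'E'
from h import *
st(); C=cal('wrist')
def d(a,b,za,zb):
    A=ray('',np.array(a)/1.5,za,C)[0];B=ray('',np.array(b)/1.5,zb,C)[0];v=B-A
    print(A.round(4),B.round(4),np.linalg.norm(v[:2]).round(4),np.degrees(np.arctan2(v[1],v[0])).round(2))
d((383.5,258),(389,478),.063,.058)
d((323,105),(331,437),.01,.01)
d((441,105),(430,437),.01,.01)
im=cv2.imread('pics/w18_raw.png');hsv=cv2.cvtColor(im,cv2.COLOR_BGR2HSV)
m=cv2.inRange(hsv,(3,120,40),(16,255,215));k=m*0;k[165:268,235:275]=m[165:268,235:275]
c=max(cv2.findContours(k,cv2.RETR_EXTERNAL,cv2.CHAIN_APPROX_NONE)[0],key=cv2.contourArea)
P=ray('',c[:,0],.06,C)[:,:2];vx,vy,_,_=cv2.fitLine(P.astype(np.float32),cv2.DIST_L2,0,.01,.01).ravel();print(np.degrees(np.arctan2(vy,vx)))
E
```

```text
t 27.52 tcp [0.5133 0.1757 0.2081] yaw -93.02 zax [-0.    -0.001 -1.   ] F [-0.   0.8 -0.6] gap 0.0855 q6 -1.34
[0.5117 0.1594 0.063 ] [0.5158 0.3017 0.058 ] 0.1424 88.36
[0.5438 0.0735 0.01  ] [0.5573 0.2989 0.01  ] 0.2258 86.57
[0.4724 0.0773 0.01  ] [0.4854 0.3027 0.01  ] 0.2258 86.7
88.54478
```

The scraper is within about 1.5° of the clamp axis and the jaw pads are closed on its handle. The burnisher is on the blue mat and the robot is clear, so I'll hand in.

```bash
python3 - <<'E'
from h import *
print(workorder.hand_in()); st()
E
```

```text
the job is handed in; nothing more can be done
None
the job is handed in; nothing more can be done
```

The job is done and was handed in after about 27.5 s of the 72 s allowed.

I pressed the red pad about 9 mm until the jaws sprang open, then laid the burnisher flat on the blue mat. I turned the scraper half round and set it on the two rests with its handle between the jaws. Then I squeezed the handles to 36 mm so that the first ratchet tooth caught.

**Lock:** After I let go, the handles stayed at about 40 mm wide; the first tooth is given as 39 mm. Both jaws appear closed evenly on the scraper's handle. I judged this from pictures only and did not tug on the tool.

**Alignment:** The scraper's blade points away from the handles, about 1.3° off the clamp's axis. One rougher base-edge measurement put it nearer 1.9°. I think that edge's assumed height biased it.

**The rest:** The burnisher lies well inside the blue mat. I did not touch the puffer, jar, mortar or turquoise look-alike, and the gripper was open and clear of everything at hand-in. In the readings between moves, the contact forces never passed about 13 N.

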